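# Sort the potsherds onto their finds trays

## Task

Sort the four potsherds lying among the tools onto the coloured finds trays: the large red sherd on the blue tray, the small red one on the yellow tray, the grey one on the green tray and the cream one on the white tray. Lay each flat, the same side up as you found it, in the middle of the tray's grey foam, and leave the cork sanding block and the roll of tape where they are.

Things in the scene. Friction and masses are not known exactly. Their poses are not given: they have to be found in the camera images.
- sherd_large_red: large terracotta-red potsherd, flat and irregular, 52 x 47 mm, 12 mm thick, the larger of the two red ones, loose on the table. Origin at the middle of its outline, on its underside; z up. Best gripped from above by its broken edges where it is narrowest: 40 mm wide along the line at 35 degrees (counter-clockwise seen from above) from its own x axis, through the point x -4 mm, y -1 mm of its frame.
- sherd_small_red: small terracotta-red potsherd, flat and irregular, 36 x 35 mm, 10 mm thick, the smaller of the two red ones, loose on the table. Origin at the middle of its outline, on its underside; z up. Best gripped from above by its broken edges where it is narrowest: 29 mm wide along the line at 60 degrees (counter-clockwise seen from above) from its own x axis, through the point x 2 mm, y -3 mm of its frame.
- sherd_grey: dark grey-brown potsherd, flat and irregular, 41 x 39 mm, 11 mm thick, loose on the table. Origin at the middle of its outline, on its underside; z up. Best gripped from above by its broken edges where it is narrowest: 36 mm wide along the line at 120 degrees (counter-clockwise seen from above) from its own x axis, through the point x 6 mm, y -4 mm of its frame.
- sherd_cream: plain cream-coloured potsherd, flat and irregular, 47 x 40 mm, 12 mm thick, loose on the table. Origin at the middle of its outline, on its underside; z up. Best gripped from above by its broken edges where it is narrowest: 36 mm wide along the line at 140 degrees (counter-clockwise seen from above) from its own x axis, through the point x -5 mm, y -1 mm of its frame.
- foam_blue (a point): centre of the foam face of the blue finds tray: a blue plastic plate 90 x 90 mm and 5 mm high, fixed to the table, with a grey foam inlay 74 x 74 mm in its middle whose flat face stands 8 mm above the table; no raised rim. x and y along the plate's sides, z up. The four trays differ only in colour.
- foam_yellow (a point): centre of the foam face of the yellow finds tray: a yellow plastic plate 90 x 90 mm and 5 mm high, fixed to the table, with a grey foam inlay 74 x 74 mm in its middle whose flat face stands 8 mm above the table; no raised rim. x and y along the plate's sides, z up. The four trays differ only in colour.
- foam_green (a point): centre of the foam face of the green finds tray: a green plastic plate 90 x 90 mm and 5 mm high, fixed to the table, with a grey foam inlay 74 x 74 mm in its middle whose flat face stands 8 mm above the table; no raised rim. x and y along the plate's sides, z up. The four trays differ only in colour.
- foam_white (a point): centre of the foam face of the white finds tray: a white plastic plate 90 x 90 mm and 5 mm high, fixed to the table, with a grey foam inlay 74 x 74 mm in its middle whose flat face stands 8 mm above the table; no raised rim. x and y along the plate's sides, z up. The four trays differ only in colour.
- cork_block: cork sanding block, 50 x 76 x 28 mm high, lying loose among the sherds; to be left alone. Origin at the centre of its underside, the 76 mm along its y.
- tape_roll: roll of cream masking tape lying flat, 98 mm across, 25 mm high, loose among the sherds; to be left alone. Origin at the centre of its underside.
Not all that is in view belongs to the job. What is shaped like the sherd_large_red but turquoise is not meant.

How it is judged (in metres and radians):
At the end, for the whole second after the job is handed in: Each sherd lies released, at rest and flat (within 0.15 rad, same side up) on the foam of its own tray, its centre within 15 mm of the foam's centre; the sanding block and the tape have each moved less than 20 mm (horizontal distance between sherd_large_red and foam_blue below 0.015 m and z of sherd_large_red in the frame of foam_blue between -0.004 and 0.005 m and angle between each of sherd_large_red, sherd_small_red, sherd_grey, sherd_cream's own z axis and vertical below 0.15 rad and linear speed of each of sherd_large_red, sherd_small_red, sherd_grey, sherd_cream below 0.01 m/s and angular speed of each of sherd_large_red, sherd_small_red, sherd_grey, sherd_cream below 0.1 rad/s and contact force between each of sherd_large_red, sherd_small_red, sherd_grey, sherd_cream and the fingers below 0.05 N and horizontal distance between sherd_small_red and foam_yellow below 0.015 m and z of sherd_small_red in the frame of foam_yellow between -0.004 and 0.005 m and horizontal distance between sherd_grey and foam_green below 0.015 m and z of sherd_grey in the frame of foam_green between -0.004 and 0.005 m and horizontal distance between sherd_cream and foam_white below 0.015 m and z of sherd_cream in the frame of foam_white between -0.004 and 0.005 m and distance of each of cork_block, tape_roll from where it was at the start of the episode below 0.02 m); the robot touches nothing.
It fails at once if the sanding block is pushed out of its place (20 mm or more) (distance of cork_block from where it was at the start of the episode above 0.02 m).
It fails at once if the roll of tape is pushed out of its place (20 mm or more) (distance of tape_roll from where it was at the start of the episode above 0.02 m).
It also fails if it takes over 96 s, if anything falls off the work surface, if the arm or the gripper's body presses on something with over 40 N, if the wrist force passes 120 N, or if a joint passes its speed limit or range.

## Robot

A 6-joint arm with a two-finger parallel gripper is mounted at the origin on a cart in front of the work surface, level with it; the furniture and walls round the work are solid. World frame = base frame: x ahead of the robot, y to its left, z up, the work surface at z = 0. Lengths are in mm, angles in rad, forces in N, time in s.
With the tool pointing down it reaches from about 275 to 750 mm from the base axis. Payload 10.2 kg.
Tool frame: the origin (TCP) lies midway between the tips of the shut fingers; the grasp point (between the pads) lies 19 mm behind it (ctrl.grasp_offset is the distance from the TCP to the grasp point, in mm); z points along the fingers, y is the line along which they close (so a half turn about z gives the same grasp; the last joint's range is limited). The gripper opens to 85 mm and grips with 20 to 120 N. Pads are 22 mm wide; open, the fingers measure 114 mm over their backs; the gripper's body (76 mm by 85 mm) begins 54 mm behind the grasp point. The pads swing forward as they close: fully open they stand 13 mm farther back than shut.
Start: joints at [0.96, 0.313, 1.498, -0, 1.331, -0.223], TCP at [198.543, 486.016, 231.294] pointing down, gripper open.
Joint ranges: [-2.94, 2.94], [-0.97, 2.17], [0.19, 2.56], [-1.23, 4.37], [0.02, 3.11], [-2.88, 2.88]. Speed limits (rad/s): [2.39, 2.39, 3.01, 3.14, 3.14, 3.14].

## Interface

Orientations are given as a unit quaternion [w, x, y, z].
In Python, from rig import ctrl, viewer, models gives the robot as it stands. The module is installed in compiled form; this text tells all that it offers.
- The arm moves only by the shell command python3 -m pendant 'ROWS' [OPENING] [FORCE]. ROWS is text: rows parted by semicolons, each of 4 numbers parted by spaces: the shift along the tool's x, y, z in m, then the turn about the tool's z in rad. In form: x y z yaw; .... A call has 1 to 10 rows; each row shifts and turns the commanded pose from where the row before left it, along the tool's axes as they then stand; what a row does not reach is not made up. A row lasts 1/8 s, in which the tool goes at most 62.5 mm and 10.7 degrees, less where a joint would pass 70% of its speed; a pose out of reach is approached as far as the arm can. A call is refused whole if a number of a shift passes 0.0625 or a number of a turn 0.188, either way. A call with a gripper value outside its range is refused whole. OPENING is the opening, from 0 (shut) to 1 (fully open), set as the call begins (- or left out, the last holds). The fingers move at their own pace and stop on an object; FORCE is the grip in N (left out, the last holds). Time passes only in rows, so rows that do not move let the fingers close. It gives the time, the measured TCP pose, the force, the opening and the grip force at its end, in the units of the state.
- ctrl.sense(): the state, without advancing time (a new reading comes with each control period).
- viewer.capture(name): name is "side" or "top" or "wrist"; returns a dict with "color" (480x640x3 uint8, red, green, blue), "vertical_fov" (degrees; the focal length in pixels is half the picture's height over the tangent of half this angle, whatever the lens; pixels are square), "cx", "cy" (the principal point, pixels), "dist" ([k1, k2, p1, p2, k3] as OpenCV has them; the pictures are not rectified), "pose" (4x4, takes a point from camera to world coordinates). Camera axes: x right, y down, z forward; pixel columns grow to the right and rows downward; lengths in mm; the calibration is good to about 2 mm. A picture is of the moment at which its call begins. There is no depth.
- ctrl.finish_job(): hands the job in; it is judged then, once.
Trained networks look in the newest picture that a camera, given by its name, has taken for a name from the list of things; names that differ only in an ending like _2 or _b are one class to them, and where a whole thing is asked for, a point or a joint stands for the part that bears it (a point fixed in the world has none). Each returns a list of dicts, best first, with "p" (0 to 1); they miss things now and then, are a little off and sometimes report something else, mostly with a low value. They report only what shows in the picture. A call takes as long as a camera call. They do not tell look-alikes from the thing itself.
- models.boxes_of(camera, query): "at" ([x, y, z] in mm, in world coordinates, good to about 4 mm: the middle of the surface that is visible of it).
The state is a dict: "time_s": time; "joints": joint angles; "dq": joint speeds; "tau": joint torques, N m; "eef_pos": TCP position; "ee_rot": TCP orientation; "force": force on the tool from outside, world axes, zero at the start; "wrist_torque": the same for the moment, N m; "grip_width": opening from 0.0 (shut) to 1.0 (fully open); "grip_force": force on a finger pad.
Only numpy, scipy, OpenCV 4.12 (cv2) and the standard library are available. Lean on these libraries where they do the work, as an engineer would, in place of code of your own. Each camera call takes 0.05 s, during which the arm holds its last target. There are 200 camera calls.

## Working session

There is one attempt and no reset: what is moved stays moved. The work goes in short steps, Python scripts to look and compute and a shell command to move; the robot and the scene stay as the last step left them, time stands still between calls to the robot, and variables do not carry over. Pictures are saved under pics/ and viewed, at most 14 in all, crops included, and the job is handed in when it is done.

```bash
mkdir -p pics; cat > h.py <<'E'
import numpy as np, cv2
from rig import ctrl, viewer, models
def K(c):
    f=c["color"].shape[0]/2/np.tan(np.radians(c["vertical_fov"])/2)
    return np.array([[f,0,c["cx"]],[0,f,c["cy"]],[0,0,1.]])
def px2w(c,uv,z):
    p=cv2.undistortPoints(np.array(uv,float).reshape(-1,1,2),K(c),np.array(c["dist"],float)).reshape(-1,2)
    T=np.array(c["pose"]);d=np.c_[p,np.ones(len(p))]@T[:3,:3].T;o=T[:3,3]
    return o+d*((z-o[2])/d[:,2])[:,None]
def save(c,n): cv2.imwrite("pics/"+n,cv2.cvtColor(c["color"],cv2.COLOR_RGB2BGR))
E
python3 - <<'E'
from h import *
s=ctrl.sense();print({k:np.round(v,3) for k,v in s.items()})
for cam in ("top","side"):
    c=viewer.capture(cam);save(c,cam+"0.png")
    print(cam,np.round(c["pose"],2).tolist(),c["vertical_fov"])
    for q in "sherd_large_red sherd_small_red sherd_grey sherd_cream foam_blue foam_yellow foam_green foam_white cork_block tape_roll".split():
        print(q,[(np.round(b["at"]).tolist(),round(b["p"],2)) for b in models.boxes_of(cam,q)[:4]])
E
```

```text
{'time_s': np.float64(0.0), 'joints': array([ 0.96 ,  0.313,  1.498, -0.   ,  1.331, -0.223]), 'dq': array([-0.   , -0.   ,  0.   ,  0.   , -0.001, -0.   ]), 'tau': array([ 1.0000e-03, -4.1226e+01, -2.5975e+01, -0.0000e+00,  4.0000e-03,
        0.0000e+00]), 'eef_pos': array([198.371, 485.792, 230.723]), 'ee_rot': array([-0.   ,  0.193,  0.981, -0.001]), 'force': array([-0.153,  0.236,  0.15 ]), 'wrist_torque': array([-0.064,  0.005,  0.054]), 'grip_force': np.float64(0.0), 'grip_width': np.float64(1.002)}
top [[-0.03, -0.99, 0.14, 391.23], [-1.0, 0.03, 0.03, -31.37], [-0.04, -0.14, -0.99, 952.39], [0.0, 0.0, 0.0, 1.0]] 43.72336674308666
sherd_large_red [([314.0, 135.0, 8.0], 0.96), ([449.0, -193.0, 11.0], 0.81)]
sherd_small_red [([586.0, -120.0, 9.0], 0.67), ([576.0, -260.0, 10.0], 0.5)]
sherd_grey [([578.0, -260.0, 13.0], 0.86)]
sherd_cream [([577.0, 141.0, 12.0], 0.63)]
foam_blue [([441.0, -52.0, 10.0], 0.75)]
foam_yellow [([446.0, 67.0, 9.0], 0.75)]
foam_green [([688.0, -124.0, 4.0], 0.73)]
foam_white [([589.0, 7.0, 9.0], 0.7)]
cork_block []
tape_roll [([449.0, 202.0, 26.0], 0.71)]
side [[0.88, -0.23, 0.41, 122.18], [-0.47, -0.43, 0.77, -720.51], [-0.0, -0.87, -0.49, 498.52], [0.0, 0.0, 0.0, 1.0]] 52.47142203021084
sherd_large_red [([316.0, 127.0, 11.0], 0.79)]
sherd_small_red [([574.0, -124.0, 6.0], 0.53)]
sherd_grey [([578.0, -263.0, 7.0], 0.58)]
sherd_cream [([571.0, 135.0, 10.0], 0.5)]
foam_blue [([446.0, -58.0, 10.0], 0.84), ([584.0, 6.0, 10.0], 0.68)]
foam_yellow [([435.0, 60.0, 7.0], 0.65)]
foam_green [([684.0, -133.0, 7.0], 0.69), ([441.0, 184.0, 19.0], 0.51)]
foam_white [([583.0, 4.0, 9.0], 0.61)]
cork_block [([675.0, -8.0, 26.0], 0.55)]
tape_roll [([443.0, 186.0, 18.0], 0.76)]
```

View pics/top0.png

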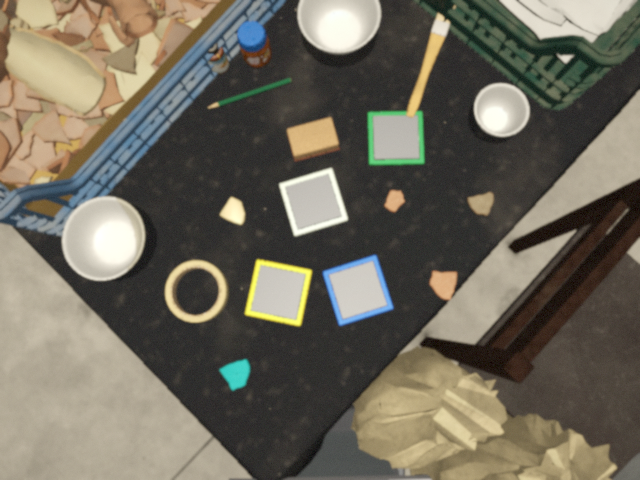

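View side.

The top view shows four sherds: red at (443,284) and (394,200), grey-brown at (481,203) and cream at (233,210). The turquoise look-alike of the large red one is at (236,374) and isn't wanted. Of the two red ones, (443,284) is clearly larger, so it is sherd_large_red. The cork block is at (313,138) and the tape at (196,291).

```bash
python3 - <<'E'
from h import *
c=viewer.capture("top")
im=cv2.cvtColor(c["color"],cv2.COLOR_RGB2BGR)
for n,(u,v) in dict(large=(443,284),small=(394,200),grey=(481,203),cream=(233,210)).items():
    x0,y0=u-28,v-28
    sub=c["color"][y0:y0+56,x0:x0+56].astype(int).max(2)
    m=(sub>80).astype(np.uint8)
    k,l,st,ce=cv2.connectedComponentsWithStats(m)
    i=l[28,28]; mm=(l==i).astype(np.uint8)
    ct=max(cv2.findContours(mm,0,1)[0],key=len).reshape(-1,2)+[x0,y0]
    w=px2w(c,ct,11)[:,:2]
    r=cv2.minAreaRect(w.astype(np.float32)); print(n,st[i],np.round(w.mean(0)),np.round(r[0]),np.round(r[1]),r[2])
for n,(u,v),z in [("blue",(357,290),8),("yellow",(279,292),8),("green",(396,137),8),("white",(313,202),8)]:
    sub=cv2.floodFill(im.copy(),np.zeros((482,642),np.uint8),(u,v),(0,0,255),(9,)*3,(9,)*3,flags=4|cv2.FLOODFILL_FIXED_RANGE)[1]
    m=(sub==[0,0,255]).all(2).astype(np.uint8)
    ct=max(cv2.findContours(m,0,1)[0],key=len).reshape(-1,2)
    r=cv2.minAreaRect(px2w(c,ct,z)[:,:2].astype(np.float32)); print(n,np.round(r[0],1),np.round(r[1]),r[2])
crops=[im[v-28:v+28,u-28:u+28] for u,v in [(443,284),(394,200),(481,203),(236,374)]]
cv2.imwrite("pics/crops.png",cv2.resize(np.hstack(crops),(800,200),interpolation=cv2.INTER_CUBIC))
E
```

```text
large [  14   14   42   42 1300] [ 435. -204.] [ 434. -200.] [64. 64.] 86.70594024658203
small [ 17  17  23  24 379] [ 582. -119.] [ 581. -121.] [31. 39.] 66.29280090332031
grey [ 14  16  28  26 509] [ 573. -259.] [ 570. -260.] [38. 45.] 12.420754432678223
cream [ 14  14  27  30 564] [571. 139.] [573. 137.] [44. 40.] 61.8110466003418
blue [440.6 -55.9] [70. 70.] 15.711599349975586
yellow [440.1  69.8] [70. 70.] 77.0953598022461
green [ 687.1 -126.7] [70. 68.] 88.06822204589844
white [584.3  10.9] [72. 72.] 15.40294361114502
```

View pics/side0.png

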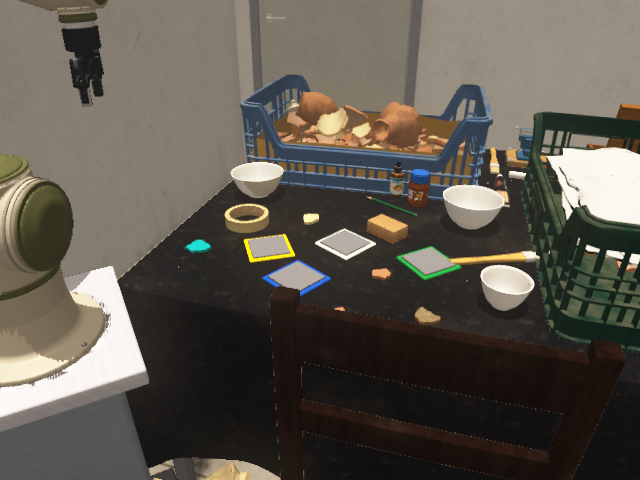

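View pics/crops.png

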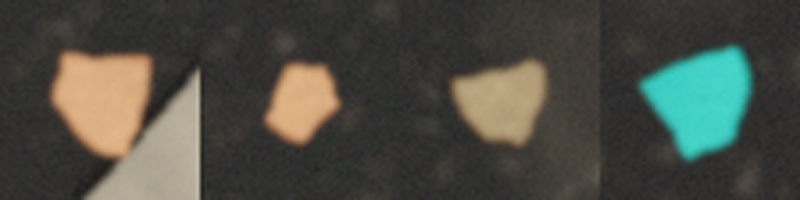

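The side view shows the arm parked at the top left. A chair back stands at the near table edge, with post tops at (287,293) and (605,350), close to the large red sherd at (340,309). The crop confirms panel 1 as the large red, panel 2 as the small red, panel 3 as grey, and panel 4 as the turquoise decoy. I'll triangulate the chair before reaching there.

```bash
python3 - <<'E'
from h import *
ct=viewer.capture("top");cs=viewer.capture("side")
def ray(c,uv):
    a=px2w(c,[uv],0)[0];o=np.array(c["pose"])[:3,3];d=a-o;return o,d/np.linalg.norm(d)
for s in [(287,293),(604,350)]:
    for t in [(425,343),(515,245),(527,373),(638,188),(638,225)]:
        o1,d1=ray(cs,s);o2,d2=ray(ct,t)
        A=np.c_[d1,-d2];x=np.linalg.lstsq(A,o2-o1,rcond=None)[0]
        print(s,t,np.round((o1+d1*x[0]+o2+d2*x[1])/2),round(np.linalg.norm(o1+d1*x[0]-o2-d2*x[1])))
s=cv2.cvtColor(ct["color"],cv2.COLOR_RGB2BGR)[150:450,340:640]
cv2.imwrite("pics/chair.png",cv2.resize(s,(600,600),interpolation=cv2.INTER_CUBIC))
E
```

```text
(287, 293) (425, 343) [ 366. -156.   58.] 21
(287, 293) (515, 245) [ 416. -248.  126.] 152
(287, 293) (527, 373) [ 320. -273.  148.] 7
(287, 293) (638, 188) [ 416. -357.  231.] 254
(287, 293) (638, 225) [ 394. -362.  225.] 211
(604, 350) (425, 343) [ 458. -342.  139.] 447
(604, 350) (515, 245) [ 573. -405.   58.] 257
(604, 350) (527, 373) [ 404. -421.  177.] 350
(604, 350) (638, 188) [ 594. -496.  103.] 67
(604, 350) (638, 225) [ 548. -497.  123.] 104
```

View pics/chair.png

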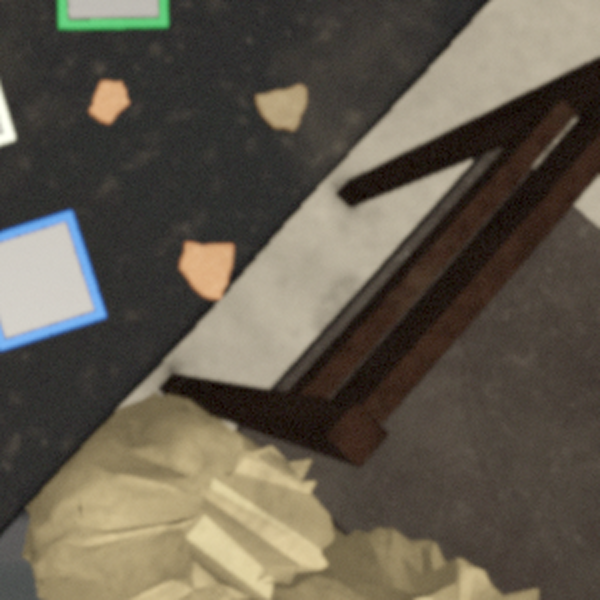

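```bash
cat >> h.py <<'E'
def contour(c,uv,z,h=30,zoom=4):
    u,v=uv;s=c["color"][v-h:v+h,u-h:u+h]
    s=cv2.resize(s,None,fx=zoom,fy=zoom,interpolation=cv2.INTER_CUBIC).astype(int)
    m=((s.max(2)>85)&(s[...,0]-s[...,2]>15)).astype(np.uint8)
    k,l,st,_=cv2.connectedComponentsWithStats(m);i=1+st[1:,4].argmax()
    ct=max(cv2.findContours((l==i).astype(np.uint8),0,1)[0],key=len).reshape(-1,2)
    return px2w(c,(ct+.5)/zoom-.5+[u-h,v-h],z)[:,:2]
def grasp(w):
    "narrowest grip; returns (width, angle deg, centre) candidates over the 22 mm pads"
    lo,hi=w.min(0),w.max(0);best=[]
    m=cv2.moments(w.astype(np.float32));cm=np.array([m["m10"],m["m01"]])/m["m00"]
    for a in range(0,180,5):
        d=np.array([np.cos(np.radians(a)),np.sin(np.radians(a))]);n=np.array([-d[1],d[0]])
        p,q=(w-cm)@d,(w-cm)@n
        for o in range(-8,9,2):
            s=abs(q-o)<11;l,r=p[s].min(),p[s].max()
            # edges' slope over the pad: spread of contact edges
            t=abs(q-o)<11
            e1=p[t&(p>0)];e0=p[t&(p<0)]
            best.append((r-l,np.ptp(e1)+np.ptp(e0),a,np.round(cm+o*n+d*(l+r)/2,1).tolist()))
    best.sort(key=lambda b:b[0]+.5*b[1])
    return cm,best
def plan(x,y,z,a):
    s=ctrl.sense();w,i,j,k=s["ee_rot"]
    from scipy.spatial.transform import Rotation as R
    r=R.from_quat([i,j,k,w]);M=r.as_matrix();cur=np.degrees(np.arctan2(M[1,1],M[0,1]))
    dy=(a-cur+90)%180-90
    q1=np.arctan2(y,x);q6=[q1-np.radians(cur+dy+t) for t in(0,180,-180)]
    d=M.T@(np.array([x,y,z])-s["eef_pos"])
    M2=(R.from_rotvec([0,0,np.radians(dy)])*r).as_matrix();d2=M2.T@(np.array([x,y,z])-s["eef_pos"])
    print("t",round(float(s["time_s"]),2),"pos",np.round(s["eef_pos"],1),"ang",round(cur,1),"yaw row-total",round(-np.radians(dy),3),"shift mm before yaw",np.round(d,1),"after yaw",np.round(d2,1),"q6",np.round(s["joints"][5],2),"->",round(s["joints"][5]+np.radians(-dy)+q1-s["joints"][0],2))
E
python3 - <<'E'
from h import *
c=viewer.capture("top")
for n,uv,t in [("large",(443,284),12),("small",(394,200),10),("grey",(481,203),11),("cream",(233,210),12)]:
    w=contour(c,uv,t-1);cm,b=grasp(w);r=cv2.minAreaRect(w.astype(np.float32))
    print(n,"cm",np.round(cm,1),"rect",np.round(r[0],1),np.round(r[1],1),round(r[2]))
    for x in b[:4]:print("   ",np.round(x[0],1),np.round(x[1],1),x[2:])
plan(434,-195,150,100)
E
```

```text
large cm [ 432.7 -203.9] rect [ 432.8 -200.7] [69.3 68.6] 87
    67.4 24.8 (0, [432.6, -195.9])
    68.5 26.5 (175, [432.8, -195.9])
    59.8 44.1 (105, [426.1, -210.0])
    59.9 45.3 (100, [425.4, -208.3])
small cm [ 581.9 -119.4] rect [ 581.5 -120.8] [31.5 39.9] 65
    31.5 7.0 (65, [583.1, -121.5])
    31.5 7.4 (65, [581.3, -120.7])
    31.5 7.9 (65, [579.5, -119.9])
    31.9 7.8 (70, [583.2, -121.5])
grey cm [ 572.7 -258.8] rect [ 570.  -260.2] [38.1 45.1] 13
    37.6 7.6 (10, [569.4, -257.3])
    37.6 8.3 (10, [569.7, -259.3])
    38.1 8.6 (15, [569.3, -257.6])
    37.8 10.0 (5, [570.0, -257.0])
cream cm [572.  139.4] rect [572.3 136.6] [44.4 40.7] 60
    40.7 3.9 (150, [576.4, 143.7])
    40.7 4.5 (150, [575.4, 142.0])
    41.3 4.2 (145, [576.3, 143.6])
    41.1 4.8 (155, [575.4, 142.2])
t 1.3 pos [198.5 486.  231.3] ang 67.8 yaw row-total -0.562 shift mm before yaw [-475.5 -541.4   81.3] after yaw [-113.6 -711.5   81.3] q6 -0.22 -> -2.17
```

```bash
python3 - <<'E'
from h import *
plan(575.5,142.5,150,148)
plan(575.5,142.5,150,58)
E
```

```text
t 1.3 pos [198.5 486.  231.3] ang 67.8 yaw row-total -1.4 shift mm before yaw [-478.9 -175.4   81.3] after yaw [  91.5 -501.7   81.3] q6 -0.22 -> -2.34
t 1.3 pos [198.5 486.  231.3] ang 67.8 yaw row-total 0.171 shift mm before yaw [-478.9 -175.4   81.3] after yaw [-501.7  -91.5   81.3] q6 -0.22 -> -0.77
```

```bash
python3 -m pendant '-0.048 -0.0175 0 0;-0.048 -0.0175 0 0;-0.048 -0.0175 0 0;-0.048 -0.0175 0 0;-0.048 -0.0175 0 0;-0.048 -0.0175 0 0;-0.048 -0.0175 0 0;-0.048 -0.0175 0 0;-0.048 -0.0175 0 0;-0.048 -0.0175 0 0' 0.8
python3 -m pendant '0 0 0.008 0.174;0 0 0.008 0.174;0 0 0.008 0.174;0 0 0.008 0.174;0 0 0.008 0.174;0 0 0.008 0.174;0 0 0.008 0.174;0 0 0.008 0.174;0 0 0.008 0.174;0 0 0.008 0.174'
python3 - <<'E'
from h import *
plan(575.5,142.5,150,148)
c=viewer.capture("wrist");save(c,"w1.png");print(np.round(c["pose"],2).tolist())
E
```

```text
time_s: 2.55
eef_pos: [577.8, 141.2, 231.3]
ee_rot: [0.0, 0.193, 0.981, 0.0]
force: [0.6, 1.2, 1.1]
grip_width: 0.798
grip_force: 0.0
time_s: 3.8
eef_pos: [576.7, 142.5, 151.0]
ee_rot: [-0.0, 0.876, 0.483, -0.0]
force: [1.3, 1.0, 0.8]
grip_width: 0.8
grip_force: 0.0
t 3.8 pos [576.7 142.5 151. ] ang -32.2 yaw row-total -0.004 shift mm before yaw [-0.6 -1.   1. ] after yaw [-0.6 -1.   1. ] q6 0.61 -> 0.8
[[0.85, -0.51, -0.17, 621.34], [-0.53, -0.8, -0.27, 211.49], [0.0, 0.32, -0.95, 292.93], [0.0, 0.0, 0.0, 1.0]]
```

View pics/w1.png

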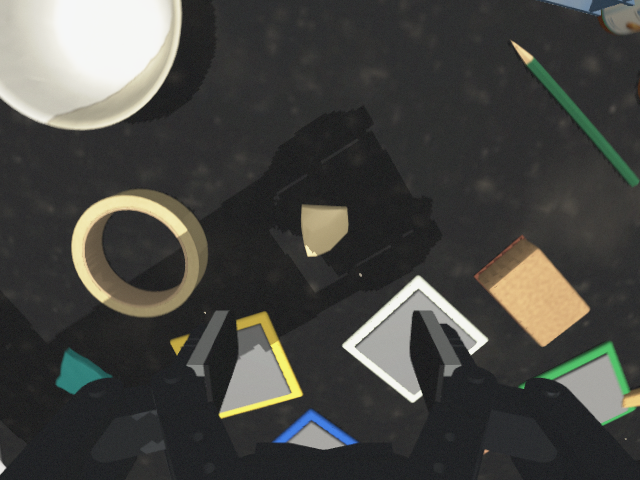

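The wrist view shows the cream sherd at (325,230), partly in the gripper's shadow. The tape is at (140,250), well clear, and the fingers close along the image's horizontal.

```bash
sed -i 's/def contour(c,uv,z,h=30,zoom=4)/def contour(c,uv,z,h=30,zoom=4,thr=85)/; s/s.max(2)>85/s.max(2)>thr/' h.py
python3 - <<'E'
from h import *
c=viewer.capture("wrist")
w=contour(c,(325,230),11,45,4,80);cm,b=grasp(w)
print(cm,w.min(0),w.max(0))
for x in b[:5]:print("   ",np.round(x[0],1),np.round(x[1],1),x[2:])
plan(*b[0][3],3,b[0][2])
E
```

```text
[576.63828785 141.95605946] [554.7014214  124.19231368] [600.12506182 165.25445667]
    35.6 4.1 (145, [581.0, 146.2])
    35.4 4.8 (150, [580.0, 144.7])
    35.6 5.9 (145, [579.9, 144.6])
    35.4 6.9 (150, [579.0, 142.9])
    35.8 7.4 (155, [580.0, 144.8])
t 3.9 pos [576.3 142.5 150.5] ang -32.0 yaw row-total 0.053 shift mm before yaw [  5.8   2.2 147.4] after yaw [  5.9   1.9 147.4] q6 0.6 -> 0.86
```

```bash
cat >> h.py <<'E'
def foams(cam="wrist"):
    c=viewer.capture(cam)
    for n in "blue yellow green white".split():
        b=models.boxes_of(cam,"foam_"+n);print(n,[(np.round(x["at"],1).tolist(),round(x["p"],2)) for x in b[:2]])
    return c
E
python3 -m pendant '0.005 0.002 0.05 0;0 0 0.05 0;0 0 0.035 0;0 0 0.012 0;0 0 0 0' 0.8 40
python3 -m pendant '0 0 0 0;0 0 0 0;0 0 0 0;0 0 0 0;0 0 0 0' 0.2 40
python3 -m pendant '0 0 -0.03 0;0 0 -0.05 0;0 0 -0.05 0;0 0 0 0'
python3 - <<'E'
from h import *
c=foams();save(c,"w2.png")
E
```

```text
time_s: 4.53
eef_pos: [581.4, 145.7, 4.8]
ee_rot: [0.0, 0.874, 0.486, 0.0]
force: [0.3, 0.5, 0.1]
grip_width: 0.798
grip_force: 0.0
time_s: 5.15
eef_pos: [581.9, 145.8, 6.0]
ee_rot: [0.001, 0.874, 0.486, 0.001]
force: [-2.7, -0.1, 6.7]
grip_width: 0.382
grip_force: 39.0
time_s: 5.65
eef_pos: [583.0, 145.9, 139.1]
ee_rot: [0.002, 0.874, 0.486, 0.004]
force: [-0.1, 0.1, -1.0]
grip_width: 0.385
grip_force: 39.8
blue [([469.2, -12.1, 7.0], 0.67)]
yellow [([451.0, 104.0, 1.8], 0.94)]
green [([701.3, -112.3, 9.7], 0.59)]
white [([615.6, 22.2, 5.1], 0.7)]
```

View pics/w2.png

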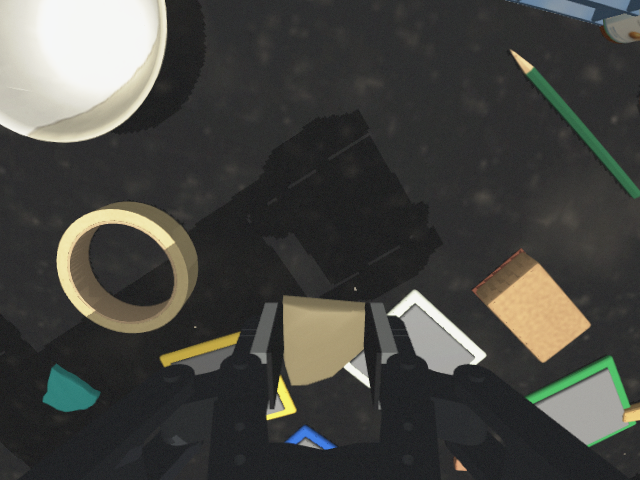

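The cream sherd is held between the pads at (324,340). I'll fix the white tray's centre from its corners in the first wrist picture: (420,276), (488,340), (413,403), (343,346).

```bash
python3 - <<'E'
from h import *
c=viewer.capture("wrist");t=viewer.capture("top")
from scipy.spatial.transform import Rotation as R
d=dict(c);P=np.array([[.85,-.51,-.17,621.34],[-.53,-.8,-.27,211.49],[0,.32,-.95,292.93],[0,0,0,1]])
U,_,V=np.linalg.svd(P[:3,:3]);P[:3,:3]=U@V;d["pose"]=P
w=px2w(d,[(420,276),(488,340),(413,403),(343,346)],5);print("w1",np.round(w.mean(0),1),np.linalg.norm(w[0]-w[2]),np.linalg.norm(w[1]-w[3]))
print("now",np.round(px2w(c,[(415,290),(487,355)],5),1), "w1 same",np.round(w[:2],1))
print("top corners",np.round(px2w(t,[(280,187),(335,168),(348,213),(296,236)],5),1))
plan(589,11,150,-31.8)
E
```

```text
w1 [588.4  11.2   5. ] 125.3387951130513 123.94814131163047
now [[615.6  69.7   5. ]
 [638.6 -13.5   5. ]] w1 same [[620.   64.9   5. ]
 [642.  -19.4   5. ]]
top corners [[610.4  63.9   5. ]
 [639.  -26.3   5. ]
 [563.9 -45.    5. ]
 [529.2  39.4   5. ]]
t 6.0 pos [580.7 145.6 133.3] ang -31.9 yaw row-total -0.002 shift mm before yaw [-109.9   78.2  -16.7] after yaw [-110.1   78.   -16.7] q6 0.61 -> 0.57
```

```bash
python3 -m pendant '-0.027 0.020 0 0;-0.027 0.020 0 0;-0.027 0.020 0 0;-0.0275 0.0195 0 0;0 0 0.04 0;0 0 0.04 0;0 0 0.03 0;0 0 0.01 0;0 0 0 0;0 0 0 0'
python3 -c "
from h import *
plan(591,11.5,13,-31.8);print(ctrl.sense()['force'])"
```

```text
time_s: 7.25
eef_pos: [591.5, 11.5, 14.7]
ee_rot: [0.0, 0.874, 0.485, 0.0]
force: [0.1, -0.3, -1.0]
grip_width: 0.38
grip_force: 40.2
t 7.25 pos [591.5  11.5  14.7] ang -31.9 yaw row-total -0.002 shift mm before yaw [-0.3 -0.4  1.7] after yaw [-0.3 -0.4  1.7] q6 0.38 -> 0.57
[ 0.0900313  -0.29321316 -0.97641451]
```

```bash
python3 -m pendant '0 0 0.001 0;0 0 0 0;0 0 0 0' 0.6
python3 -m pendant '0 0 -0.02 0;0 0 -0.05 0;0 0 -0.06 0;-0.028 0.016 0 0;-0.029 0.016 0 0;-0.029 0.016 0 0;-0.029 0.016 0 0'
python3 -m pendant '0 0 0 0.18;0 0 0 0.18;0 0 0 0.18;0 0 0 0.18;0 0 0 0.18;0 0 0 0.18;0 0 0 0.18;0 0 0 0.18;0 0 0 0;0 0 0 0' 0.7
python3 - <<'E'
from h import *
c=viewer.capture("wrist");save(c,"w3.png");np.save("p3",c["pose"])
plan(585,-119,120,65)
E
```

```text
time_s: 7.62
eef_pos: [591.2, 11.5, 13.3]
ee_rot: [0.0, 0.874, 0.485, 0.0]
force: [0.1, -0.9, 0.0]
grip_width: 0.6
grip_force: 0.0
time_s: 8.5
eef_pos: [584.6, -121.0, 143.4]
ee_rot: [0.0, 0.874, 0.485, 0.0]
force: [0.1, -0.4, 0.4]
grip_width: 0.601
grip_force: 0.0
time_s: 9.75
eef_pos: [584.7, -119.9, 143.3]
ee_rot: [0.0, 0.978, -0.21, 0.0]
force: [0.5, -0.2, -0.9]
grip_width: 0.698
grip_force: 0.0
t 9.8 pos [ 584.7 -119.9  143.3] ang -114.3 yaw row-total 0.013 shift mm before yaw [-0.1 -0.9 23.3] after yaw [-0.1 -0.9 23.3] q6 1.6 -> 1.81
```

View pics/w3.png

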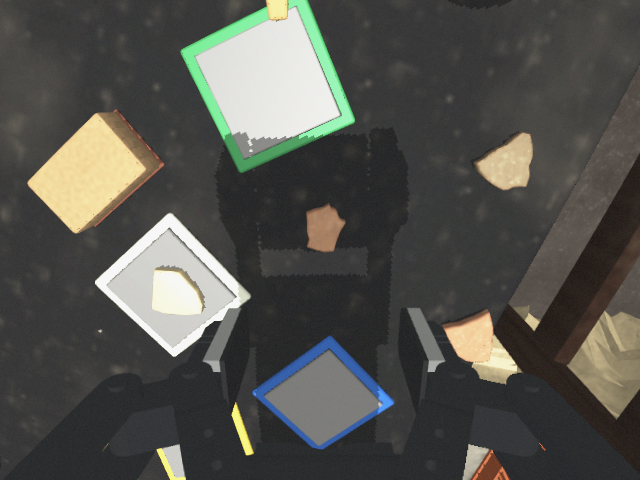

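This view shows the cream sherd lying near the middle of the white tray at (178,290). The small red sherd is under the gripper at (323,228), grey is at (507,162), and the large red is partly visible at (470,336). The blue and green trays are in full view.

```bash
python3 - <<'E'
from h import *
c=viewer.capture("wrist")
for n,p in dict(white=[(170,213),(250,296),(174,356),(95,282)],blue=[(331,337),(394,402),(320,448),(253,393)],green=[(181,52),(304,-3),(355,121),(241,173)]).items():
    w=px2w(c,p,5);print(n,np.round(w.mean(0),1),[round(np.linalg.norm(w[i]-w[i-1])) for i in range(4)])
for n,uv,z,h,t in [("small",(323,228),9,35,70),("cream",(178,290),19,30,200),("grey",(507,162),10,40,110)]:
    w=contour(c,uv,z,h,4,t);cm,b=grasp(w);lo=cv2.minAreaRect(w.astype(np.float32))
    print(n,cm.round(1),np.round(lo[0],1),np.round(lo[1],1))
    for x in b[:5]:print("   ",np.round(x[0],1),np.round(x[1],1),x[2:])
E
```

```text
white [589.1   9.8   5. ] [88, 87, 88, 87]
blue [445.7 -57.5   5. ] [88, 87, 84, 85]
green [ 689.2 -127.3    5. ] [87, 87, 83, 88]
small [ 586.4 -119.9] [ 586.1 -121.6] [28.5 37.6]
    28.7 8.2 (65, [587.6, -122.1])
    28.8 8.0 (70, [587.7, -122.3])
    28.5 8.9 (65, [583.9, -120.5])
    28.7 8.6 (65, [585.8, -121.3])
    28.5 9.0 (60, [582.4, -118.9])
cream [588.1   2.5] [5.883e+02 4.000e-01] [38.8 36.6]
    36.6 5.8 (150, [591.2, 5.3])
    37.1 6.1 (145, [591.1, 5.3])
    36.6 7.6 (150, [590.2, 3.6])
    37.1 8.4 (145, [589.9, 3.7])
    36.6 9.5 (150, [589.2, 1.9])
grey [ 576.5 -257.8] [ 573.4 -259.1] [35.6 42.2]
    35.5 10.0 (10, [572.8, -256.4])
    36.2 10.0 (5, [573.9, -258.0])
    35.8 11.3 (5, [573.5, -256.0])
    35.6 11.9 (10, [573.2, -258.4])
    36.3 10.5 (15, [572.9, -256.7])
```

```bash
python3 -m pendant '0.002 0.0005 0.05 0.01;0 0 0.05 0;0 0 0.03 0;0 0 0.010 0;0 0 0 0;0 0 0 0' 0.7 40
python3 -m pendant '0 0 0 0;0 0 0 0;0 0 0 0;0 0 0 0;0 0 0 0' 0.15 40
python3 -m pendant '0 0 -0.02 0;0 0 -0.05 0;0 0 -0.05 0;0 0 0 0;0 0 0 0'
python3 -c "
from h import *
plan(444,69.5,60,66);t=viewer.capture('top')
print(px2w(t,[(254,261),(312,268),(303,326),(245,316)],5).mean(0))"
```

```text
time_s: 10.6
eef_pos: [587.2, -121.5, 4.8]
ee_rot: [0.0, 0.976, -0.216, 0.001]
force: [-0.9, 0.0, 0.3]
grip_width: 0.7
grip_force: 0.0
time_s: 11.22
eef_pos: [586.9, -121.0, 4.3]
ee_rot: [-0.0, 0.976, -0.216, 0.001]
force: [-0.9, 2.1, 6.3]
grip_width: 0.302
grip_force: 38.9
time_s: 11.85
eef_pos: [585.9, -121.0, 122.7]
ee_rot: [-0.0, 0.976, -0.216, -0.0]
force: [-1.3, -0.4, -0.4]
grip_width: 0.298
grip_force: 39.4
t 11.85 pos [ 585.9 -121.   122.7] ang -115.0 yaw row-total -0.017 shift mm before yaw [-209.1 -112.7   62.9] after yaw [-207.1 -116.3   62.9] q6 1.61 -> 2.14
[439.40506398  69.19978692   5.        ]
```

```bash
python3 -m pendant '-0.042 -0.0225 0 0;-0.042 -0.0225 0 0;-0.042 -0.0225 0 0;-0.042 -0.0225 0 0;-0.041 -0.0225 0 0;0 0 0.04 0;0 0 0.04 0;0 0 0.02 0;0 0 0.008 0;0 0 0 0'
python3 -c "
from h import *
plan(444,69,13,65);print(ctrl.sense()['force'])"
```

```text
time_s: 13.15
eef_pos: [444.2, 69.1, 15.0]
ee_rot: [0.0, 0.976, -0.216, -0.001]
force: [-1.3, -0.3, 0.8]
grip_width: 0.299
grip_force: 39.4
t 13.15 pos [444.2  69.1  15. ] ang -115.0 yaw row-total 0.0 shift mm before yaw [-0.1  0.2  2. ] after yaw [-0.1  0.2  2. ] q6 1.9 -> 2.16
[-1.30594078 -0.29124591  0.78557755]
```

```bash
python3 -m pendant '0 0 0.002 0;0 0 0 0;0 0 0 0;0 0 0 0' 0.55
python3 -m pendant '0 0 -0.02 0;0 0 -0.05 0;0 0 -0.06 0;0.0365 0.0345 0 0;0.0365 0.0345 0 0;0.0365 0.0345 0 0;0.0365 0.0345 0 0;0.0365 0.0345 0 0;0.0365 0.0345 0 0;0.0365 0.0345 0 0'
python3 -m pendant '0 0 0 0.16;0 0 0 0.16;0 0 0 0.16;0 0 0 0.16;0 0 0 0.16;0 0 0 0.16;0 0 0 0;0 0 0 0' 0.8
python3 - <<'E'
from h import *
c=viewer.capture("wrist");save(c,"w4.png")
plan(573,-257.5,3.5,10)
E
```

```text
time_s: 13.65
eef_pos: [444.5, 69.1, 13.5]
ee_rot: [-0.0, 0.976, -0.216, 0.0]
force: [0.2, 0.5, 0.1]
grip_width: 0.549
grip_force: 0.0
time_s: 14.9
eef_pos: [574.4, -259.3, 143.3]
ee_rot: [-0.0, 0.976, -0.216, -0.0]
force: [0.5, -0.2, 1.0]
grip_width: 0.555
grip_force: 0.0
time_s: 15.9
eef_pos: [573.9, -257.7, 143.2]
ee_rot: [0.0, 0.767, -0.642, -0.0]
force: [-0.1, 0.1, 0.7]
grip_width: 0.798
grip_force: 0.0
t 15.95 pos [ 573.9 -257.7  143.3] ang -169.9 yaw row-total 0.003 shift mm before yaw [ -0.4   0.9 139.8] after yaw [ -0.4   0.9 139.8] q6 2.36 -> 2.54
```

View pics/w4.png

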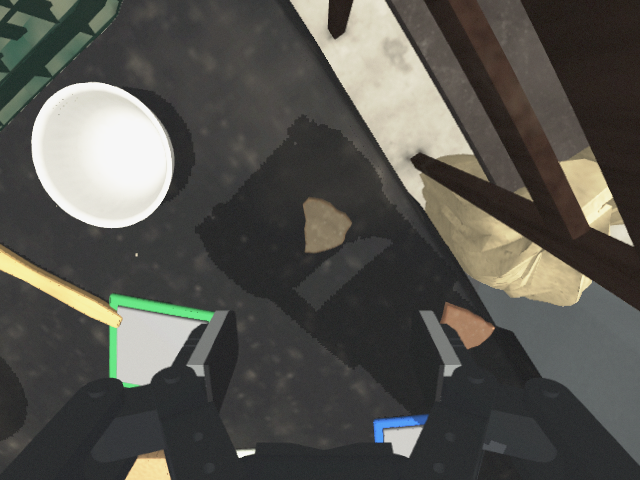

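The grey sherd is under the gripper at (326,226), with the bowl and chair clear of the fingers.

```bash
python3 - <<'E'
from h import *
c=viewer.capture("wrist")
w=contour(c,(326,226),10,35,4,60);cm,b=grasp(w);r=cv2.minAreaRect(w.astype(np.float32))
print(cm,r,np.round(cv2.approxPolyDP(w.astype(np.float32).reshape(-1,1,2),2,True).reshape(-1,2),0).tolist())
for x in sorted(b,key=lambda x:x[0])[:12:2]+b[:4]:print("   ",np.round(x[0],1),np.round(x[1],1),x[2:])
E
```

```text
[ 575.82201559 -260.35696985] ((573.2620849609375, -261.4779052734375), (35.080284118652344, 42.460304260253906), 11.524331092834473) [[590.0, -280.0], [594.0, -274.0], [586.0, -239.0], [579.0, -239.0], [561.0, -249.0], [557.0, -267.0], [574.0, -278.0]]
    32.9 19.5 (175, [574.9, -252.2])
    33.7 21.1 (170, [576.3, -252.3])
    34.3 16.0 (5, [572.4, -254.6])
    34.4 17.8 (175, [574.8, -254.2])
    34.6 7.8 (10, [572.6, -258.9])
    34.6 10.9 (10, [572.3, -256.9])
    34.6 7.8 (10, [572.6, -258.9])
    34.6 8.2 (10, [573.0, -260.9])
    35.6 7.9 (5, [573.6, -260.5])
    35.2 9.0 (15, [572.6, -259.2])
```

```bash
python3 -m pendant '0.0015 0.001 0.05 -0.03;0 0 0.05 0;0 0 0.03 0;0 0 0.010 0;0 0 0 0;0 0 0 0' 0.8 40
python3 -m pendant '0 0 0 0;0 0 0 0;0 0 0 0;0 0 0 0;0 0 0 0' 0.15 40
python3 -m pendant '0 0 -0.02 0;0 0 -0.05 0;0 0 -0.05 0;0 0 0 0;0 0 0 0'
python3 -c "
from h import *
plan(685.5,-128.5,12.5,12);c=viewer.capture('wrist');save(c,'w5.png')"
```

```text
time_s: 16.75
eef_pos: [574.0, -259.9, 4.9]
ee_rot: [-0.0, 0.776, -0.631, 0.001]
force: [0.3, -0.0, 0.8]
grip_width: 0.798
grip_force: 0.0
time_s: 17.38
eef_pos: [573.9, -259.6, 4.3]
ee_rot: [-0.0, 0.776, -0.631, 0.001]
force: [1.3, 1.6, 6.8]
grip_width: 0.381
grip_force: 39.2
time_s: 18.0
eef_pos: [572.9, -259.2, 123.2]
ee_rot: [0.0, 0.776, -0.631, -0.0]
force: [0.0, -1.4, -1.3]
grip_width: 0.379
grip_force: 39.8
t 18.0 pos [ 572.9 -259.2  123.2] ang -168.3 yaw row-total -0.005 shift mm before yaw [-105.1 -136.9  110.7] after yaw [-104.4 -137.4  110.7] q6 2.33 -> 2.75
```

View pics/w5.png

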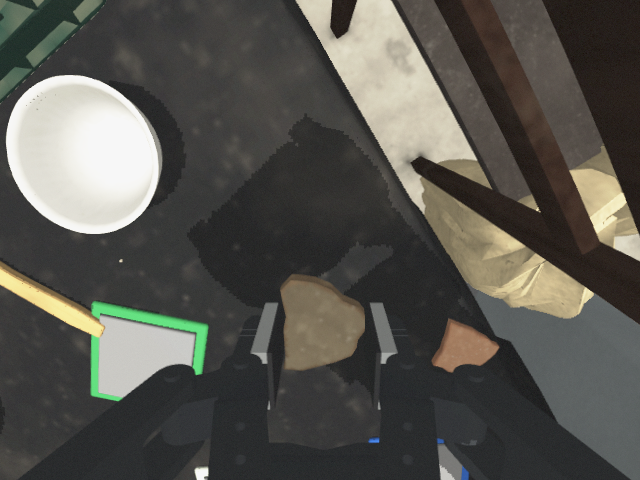

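```bash
python3 -m pendant '-0.026 -0.034 0 0;-0.026 -0.034 0 0;-0.026 -0.034 0 0;-0.027 -0.035 0 0;0 0 0.04 0;0 0 0.04 0;0 0 0.02 0;0 0 0.008 0;0 0 0 0;0 0 0 0'
python3 -c "
from h import *
plan(685.5,-128.5,12.5,12);print(ctrl.sense()['force'])"
```

```text
time_s: 19.3
eef_pos: [686.8, -129.1, 16.8]
ee_rot: [-0.0, 0.776, -0.631, 0.001]
force: [-0.2, -0.2, -0.2]
grip_width: 0.377
grip_force: 39.9
t 19.3 pos [ 686.8 -129.1   16.8] ang -168.3 yaw row-total -0.005 shift mm before yaw [-0.8  1.1  4.3] after yaw [-0.8  1.1  4.3] q6 2.58 -> 2.75
[-0.17703063 -0.20834305 -0.15441384]
```

```bash
python3 -m pendant '0 0 0.002 0;0 0 0.002 0;0 0 0 0;0 0 0 0' - ; python3 -m pendant '0 0 0 0;0 0 0 0;0 0 0 0' 0.53
python3 -m pendant '0 0 -0.02 0;0 0 -0.05 0;0 0 -0.06 0;0.004 0.05 0 0;0.004 0.05 0 0;0.004 0.05 0 0;0.004 0.05 0 0;0.004 0.049 0 0'
python3 -m pendant '0 0 0 -0.17;0 0 0 -0.17;0 0 0 -0.17;0 0 0 -0.17;0 0 0 -0.17;0 0 0 -0.17;0 0 0 0;0 0 0 0' 0.8
python3 - <<'E'
from h import *
c=viewer.capture("wrist");save(c,"w6.png")
plan(447,-200,3.5,67)
E
```

```text
time_s: 19.8
eef_pos: [686.4, -128.9, 12.3]
ee_rot: [-0.0, 0.776, -0.631, 0.001]
force: [-2.7, -0.2, 4.0]
grip_width: 0.385
grip_force: 40.3
time_s: 20.18
eef_pos: [686.0, -128.7, 11.1]
ee_rot: [0.0, 0.776, -0.631, -0.0]
force: [-1.1, 0.6, 1.3]
grip_width: 0.526
grip_force: 0.0
time_s: 21.18
eef_pos: [445.1, -199.4, 142.8]
ee_rot: [0.0, 0.776, -0.631, 0.001]
force: [-0.0, -1.4, 0.5]
grip_width: 0.531
grip_force: 0.0
time_s: 22.18
eef_pos: [446.5, -199.0, 141.9]
ee_rot: [0.0, 0.985, -0.174, 0.0]
force: [-0.2, 0.9, 0.0]
grip_width: 0.796
grip_force: 0.0
t 22.23 pos [ 446.4 -199.   141.7] ang -110.0 yaw row-total 0.053 shift mm before yaw [  0.8   0.7 138.2] after yaw [  0.9   0.7 138.2] q6 1.26 -> 1.55
```

View pics/w6.png

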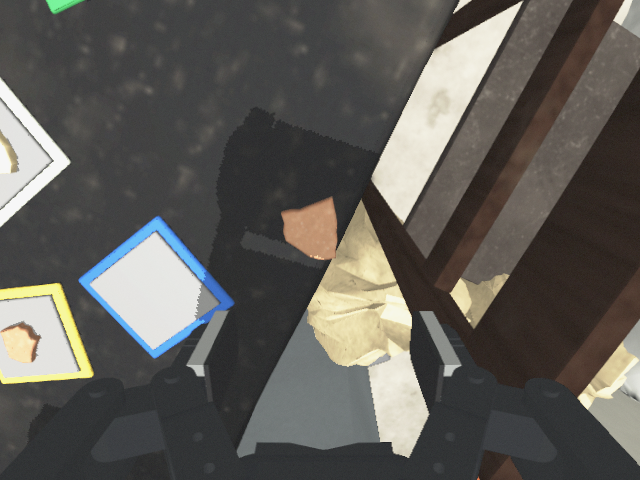

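The large red sherd is at (312,228), close to the table edge but resting on it. The paper bag and floor are next to it. I'll segment by red minus green to keep the bag out.

```bash
python3 - <<'E'
from h import *
c=viewer.capture("wrist")
u,v,h=312,228,40
s=cv2.resize(c["color"][v-h:v+h,u-h:u+h],None,fx=4,fy=4,interpolation=cv2.INTER_CUBIC).astype(int)
m=((s[...,0]-s[...,1])>0.18*s[...,0]).astype(np.uint8)&(s[...,0]>70).astype(np.uint8)
m=cv2.morphologyEx(m,cv2.MORPH_OPEN,np.ones((9,9),np.uint8))
k,l,st,_=cv2.connectedComponentsWithStats(m);i=1+st[1:,4].argmax()
ct=max(cv2.findContours((l==i).astype(np.uint8),0,1)[0],key=len).reshape(-1,2)
w=px2w(c,(ct+.5)/4-.5+[u-h,v-h],11)[:,:2];cm,b=grasp(w);r=cv2.minAreaRect(w.astype(np.float32))
print(cm,r,np.round(cv2.approxPolyDP(w.astype(np.float32).reshape(-1,1,2),2,True).reshape(-1,2),0).tolist(), np.round(cv2.approxPolyDP(ct.reshape(-1,1,2)/np.float32(4)+np.float32([u-h,v-h]),1,True).reshape(-1,2)).tolist())
for x in b[:5]:print("   ",np.round(x[0],1),np.round(x[1],1),x[2:])
p=px2w(c,[(158,217),(233,302),(154,357),(80,279)],5);print("blue",p.mean(0),[np.linalg.norm(p[i]-p[i-1]).round() for i in range(4)])
p=px2w(c,[(19,344)],17);print("small",p, "yellow",px2w(c,[(61,284),(93,376)],5))
o=s.astype(np.uint8)[...,::-1].copy();cv2.drawContours(o,[ct.reshape(-1,1,2)],-1,(0,255,0),1);cv2.imwrite("pics/seg.png",o)
E
```

```text
Traceback (most recent call last):
cv2.error: OpenCV(4.12.0) /io/opencv/modules/imgproc/src/approx.cpp:690: error: (-215:Assertion failed) npoints >= 0 && (depth == CV_32S || depth == CV_32F) in function 'approxPolyDP'
```

```bash
python3 - <<'E'
from h import *
c=viewer.capture("wrist")
u,v,h=312,228,40
s=cv2.resize(c["color"][v-h:v+h,u-h:u+h],None,fx=4,fy=4,interpolation=cv2.INTER_CUBIC).astype(int)
m=((s[...,0]-s[...,1])>0.18*s[...,0]).astype(np.uint8)&(s[...,0]>70).astype(np.uint8)
m=cv2.morphologyEx(m,cv2.MORPH_OPEN,np.ones((9,9),np.uint8))
k,l,st,_=cv2.connectedComponentsWithStats(m);i=1+st[1:,4].argmax()
ct=max(cv2.findContours((l==i).astype(np.uint8),0,1)[0],key=len).reshape(-1,2)
w=px2w(c,(ct+.5)/4-.5+[u-h,v-h],11)[:,:2];cm,b=grasp(w);r=cv2.minAreaRect(w.astype(np.float32))
print(cm,r,np.round(cv2.approxPolyDP(w.astype(np.float32).reshape(-1,1,2),2,True).reshape(-1,2),0).tolist())
for x in b[:5]:print("   ",np.round(x[0],1),np.round(x[1],1),x[2:])
p=px2w(c,[(158,217),(233,302),(154,357),(80,279)],5);print("blue",p.mean(0),[np.linalg.norm(p[i]-p[i-1]).round() for i in range(4)])
print("small",px2w(c,[(19,344)],17), "yellow corners",px2w(c,[(61,284),(93,376)],5))
o=s.astype(np.uint8)[...,::-1].copy();cv2.drawContours(o,[ct.reshape(-1,1,2)],-1,(0,255,0),1);cv2.imwrite("pics/seg.png",o)
E
```

```text
[ 451.18929558 -191.82976975] ((451.1493835449219, -189.86776733398438), (39.56657791137695, 46.879119873046875), 74.5080795288086) [[469.0, -213.0], [471.0, -175.0], [451.0, -170.0], [432.0, -183.0], [432.0, -188.0], [427.0, -189.0], [426.0, -200.0], [453.0, -211.0]]
    39.6 2.4 (75, [455.5, -191.1])
    39.6 5.0 (75, [453.6, -190.6])
    40.2 4.7 (80, [455.4, -191.0])
    40.5 5.4 (70, [453.9, -190.3])
    39.6 7.4 (75, [451.7, -190.0])
blue [444.42127044 -57.5435243    5.        ] [np.float64(86.0), np.float64(86.0), np.float64(88.0), np.float64(87.0)]
small [[443.92110041  67.2717973   17.        ]] yellow corners [[475.90492157  12.79331448   5.        ]
 [390.93088362  34.33786436   5.        ]]
```

View pics/seg.png

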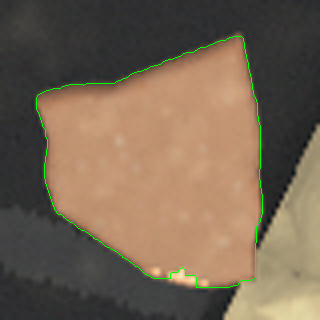

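The outline is clean, and the 39.6 mm width at 75° matches the 40 mm given. I'll grip it now.

```bash
python3 -m pendant '0.005 -0.010 0.03 0;0 0 0.04 -0.087;0 0 0.03 0;0 0 0.025 0;0 0 0.010 0;0 0 0 0;0 0 0 0' 0.8 40
python3 -m pendant '0 0 0.002 0;0 0 0 0;0 0 0 0;0 0 0 0;0 0 0 0' 0.2 40
python3 -m pendant '0 0 -0.02 0;0 0 -0.05 0;0 0 -0.05 0;0 0 0 0;0 0 0 0'
python3 -c "
from h import *
plan(448.5,-56,12.5,75);c=viewer.capture('wrist');save(c,'w7.png')"
```

```text
time_s: 23.2
eef_pos: [454.9, -191.6, 7.2]
ee_rot: [0.0, 0.992, -0.129, 0.001]
force: [0.0, -0.2, -0.3]
grip_width: 0.796
grip_force: 0.0
time_s: 23.82
eef_pos: [454.6, -191.4, 4.9]
ee_rot: [0.0, 0.992, -0.129, 0.0]
force: [-1.0, 0.3, 5.4]
grip_width: 0.44
grip_force: 39.5
time_s: 24.45
eef_pos: [454.0, -190.9, 123.7]
ee_rot: [-0.0, 0.992, -0.129, -0.0]
force: [-0.3, 1.2, -0.5]
grip_width: 0.436
grip_force: 40.3
t 24.45 pos [ 454.  -190.9  123.7] ang -104.9 yaw row-total 0.003 shift mm before yaw [ -39.8 -128.9  111.3] after yaw [ -40.2 -128.8  111.3] q6 1.19 -> 1.71
```

View pics/w7.png

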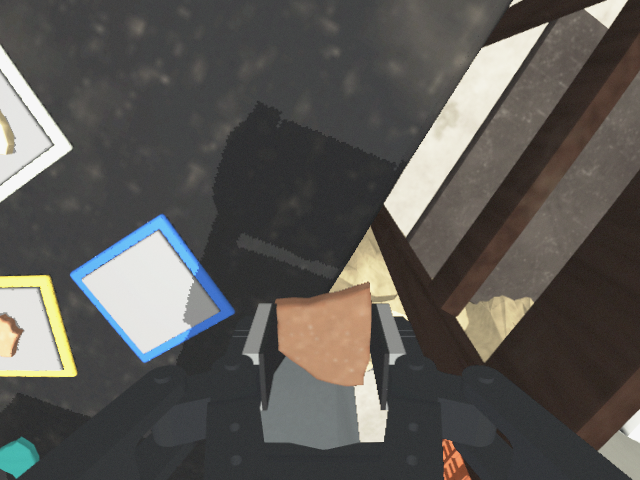

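The large red sherd is held at (324,333). Next I'll carry it to the blue tray.

```bash
python3 -m pendant '-0.010 -0.032 0 0;-0.010 -0.032 0 0;-0.010 -0.032 0 0;-0.010 -0.033 0 0;0 0 0.04 0;0 0 0.04 0;0 0 0.02 0;0 0 0.009 0;0 0 0 0;0 0 0 0'
python3 -c "
from h import *
plan(448.5,-56,13,75)"
```

```text
time_s: 25.75
eef_pos: [449.2, -56.4, 15.8]
ee_rot: [0.0, 0.992, -0.129, 0.0]
force: [0.8, -1.1, -0.3]
grip_width: 0.439
grip_force: 40.3
t 25.75 pos [449.2 -56.4  15.8] ang -104.9 yaw row-total 0.003 shift mm before yaw [-0.7 -0.2  2.8] after yaw [-0.7 -0.2  2.8] q6 1.45 -> 1.71
```

```bash
python3 -m pendant '0 0 0.0025 0;0 0 0 0;0 0 0 0;0 0 0 0' ; python3 -m pendant '0 0 0 0;0 0 0 0;0 0 0 0' 0.6
python3 -m pendant '0 0 -0.02 0;0 0 -0.05 0;0 0 -0.06 0;0 0 -0.06 0;0 0 -0.06 0;0 0 -0.05 0;0 0 0 0;0 0 0 0;0 0 0 0'
python3 - <<'E'
from h import *
c=viewer.capture("wrist");save(c,"w8.png")
c=viewer.capture("top");save(c,"top8.png")
plan(448,-56,300,75)
E
```

```text
time_s: 26.25
eef_pos: [449.0, -56.3, 13.0]
ee_rot: [0.0, 0.992, -0.129, 0.0]
force: [0.8, -0.3, 2.3]
grip_width: 0.437
grip_force: 40.6
time_s: 26.62
eef_pos: [448.8, -56.2, 12.7]
ee_rot: [-0.0, 0.992, -0.129, -0.0]
force: [0.0, -0.5, 0.5]
grip_width: 0.601
grip_force: 0.0
time_s: 27.75
eef_pos: [448.4, -56.1, 311.4]
ee_rot: [-0.0, 0.992, -0.129, -0.001]
force: [0.3, 0.2, -0.7]
grip_width: 0.6
grip_force: 0.0
t 27.85 pos [448.6 -56.2 311.8] ang -104.9 yaw row-total 0.003 shift mm before yaw [-0.6 -0.  11.8] after yaw [-0.6 -0.  11.8] q6 1.45 -> 1.71
```

View pics/w8.png

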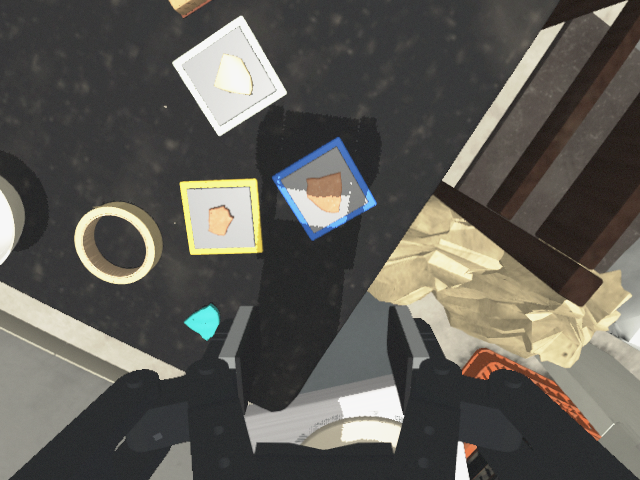

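Blue, yellow and white each show their sherd within a few pixels of the plate's centre: (324,191), (220,220) and (235,76). I'll check the numbers, and green from the top view.

```bash
python3 - <<'E'
from h import *
c=viewer.capture("wrist");t=viewer.capture("top")
for n,p,s,z,thr in [("white",[(173,63),(243,16),(288,93),(219,136)],(235,76),19,120),("yellow",[(181,182),(260,179),(262,253),(190,255)],(220,220),17,120)]:
    f=px2w(c,p,5).mean(0)[:2];u,v=s;g=c["color"][v-25:v+25,u-25:u+25].astype(int);w=px2w(c,np.argwhere(g[...,0]-g[...,2]>25)[:,::-1]+[u-25,v-25],z)[:,:2]
    lo,hi=np.percentile(w,1,axis=0),np.percentile(w,99,axis=0);print(n,f.round(1),"sherd",w.mean(0).round(1),((lo+hi)/2).round(1),(hi-lo).round())
print("blue",px2w(c,[(274,178),(340,138),(376,205),(313,240)],5).mean(0).round(1),px2w(c,[(324,191)],19).round(1))
m=t["color"][100:180,350:440].astype(int)
g=m[...,1]-m[...,0]>60;f=px2w(t,np.argwhere(g)[:,::-1]+[350,100],5)
print("green",((f.min(0)+f.max(0))/2).round(1))
cv2.imwrite("pics/tg.png",cv2.resize(cv2.cvtColor(t["color"][100:320,230:440],cv2.COLOR_RGB2BGR),None,fx=2.7,fy=2.7,interpolation=cv2.INTER_CUBIC))
E
```

```text
white [587.8   9.7] sherd [585.8   1.8] [587.3   6.1] [44. 38.]
yellow [443.3  68.3] sherd [444.4  69.7] [443.7  69.6] [32. 30.]
blue [443.1 -57.    5. ] [[446.6 -55.8  19. ]]
green [ 687.3 -126.6    5. ]
```

View pics/tg.png

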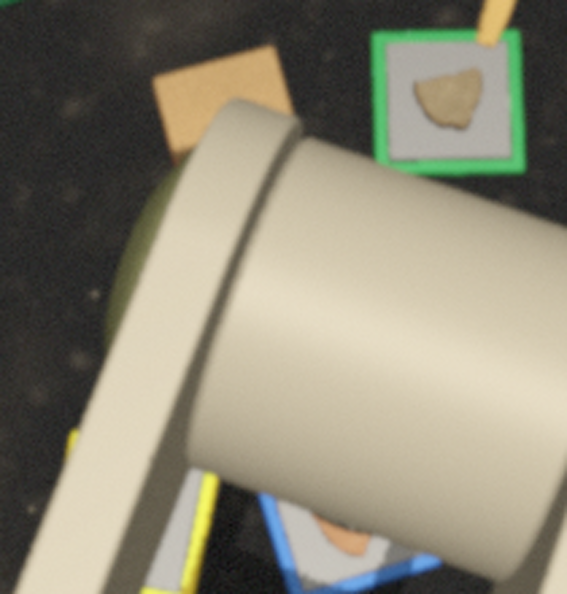

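The enlarged top view shows the grey sherd centred on the green tray, at (449,96) against the plate's centre at (449,101). All four sherds are within tolerance, so I'm handing in.

```bash
python3 -c "
from rig import ctrl
print(ctrl.finish_job())"
```

```text
the job is handed in; nothing more can be done
None
```

All four sherds lie released on their own trays, by my measurements within about 8 mm of centre, and the job was handed in at about 28 s; the hand-in returned no verdict, and I did not measure whether the cork block or tape moved, but no move came near them.

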